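# Seat the experiment board under the trainer's hold-down leaf spring

## Robot

A 6-joint arm with a two-finger parallel gripper is mounted at the origin on the work surface. World frame = base frame: x ahead of the robot, y to its left, z up, the work surface at z = 0. Lengths are in m, angles in degrees, forces in N, time in s.
With the tool pointing down it reaches from about 0.3 to 0.75 m from the base axis. Payload 8.5 kg.
Tool frame: the origin (TCP) lies between the finger pads; the fingertips stand env.finger_overhang ahead of it and the grasp point (between the pads) lies 2 mm behind it (env.finger_overhang is the distance from the TCP to the fingertips, in m); z points along the fingers, y is the line along which they close (so a half turn about z gives the same grasp; the last joint's range is limited). The gripper opens to 85 mm and grips with 20 to 120 N. Pads are 22 mm wide; open, the fingers measure 114 mm over their backs; the gripper's body (76 mm by 85 mm) begins 54 mm behind the grasp point. The pads swing forward as they close: fully open they stand 13 mm farther back than shut.
Start: joints at [-89.628, 21.807, 74.336, -0, 83.858, -12.336], TCP at [0.121, -0.537, 0.248] pointing down, gripper open.
Joint ranges: [-178.18, 178.18], [-50.72, 133.34], [12.68, 142.11], [-81.47, 261.47], [9.98, 163.14], [-165.26, 165.26]. Speed limits (degrees/s): [136.94, 136.94, 180, 180, 180, 180].

## Interface

Orientations are given as a 3x3 rotation matrix whose columns are the frame's x, y, z axes.
In Python, from rig import env gives the robot as it stands. The module is installed in compiled form; this text tells all that it offers.
- The arm moves only by the tool jog_arm, never from a script. Its arguments are lists of equal length, an entry for each row: "hand": the finger opening in m, from 0 to 0.0854; "travel": the shift along the world's x, y, z in m, a list of three; "yaw": the turn about the world's z in rad. A call has exactly 5 rows; each row shifts and turns the commanded pose from where the row before left it; what a row does not reach is not made up. A row lasts 1/8 s, in which the tool goes at most 62.5 mm and 10.7 degrees, less where a joint would pass 70% of its speed; a pose out of reach is approached as far as the arm can. A call is refused whole if a number of a shift passes 0.0625 or a number of a turn 0.188, either way. A call with a gripper value outside its range is refused whole. The fingers move at their own pace and stop on an object; "grip_force" is the grip in N (left out, the last holds). Time passes only in rows, so rows that do not move let the fingers close, or fill a call up. It gives the time, the measured TCP pose, the force, the opening and the grip force at its end, in the units of the state.
- env.observe(): the state, without advancing time (a new reading comes with each control period).
- env.get_image(name): name is "side" or "top" or "wrist"; returns the picture (480x640x3 uint8, red, green, blue); there is no depth.
- env.calibration(name): a dict with "fx", "fy", "cx", "cy" (pixels), "k1" (the pictures are not rectified: a ray, as slopes to the right and down, at radius r is drawn at 1 + k1 r^2 times it, then the intrinsics apply), "position" and "rotation" of the camera in the world; the wrist camera has in their place "hand_eye" (4x4, takes a point from camera to tool coordinates, whose origin is the TCP and whose axes are the flange's). Camera axes: x right, y down, z forward; pixel columns grow to the right and rows downward; lengths in m; the calibration is good to about 2 mm. A picture is of the moment at which its call begins: read the wrist's pose just before it. calibration takes no time and is no camera call.
- env.close_job(): hands the job in; it is judged then, once.
The state is a dict: "time_s": time; "q": joint angles; "qvel": joint speeds; "joint_efforts": joint torques, N m; "position": TCP position; "tool_rot": TCP orientation; "ft_force": force on the tool from outside, world axes, zero at the start; "wrist_torque": the same for the moment, N m; "grip_width": finger opening in m; "gripper_force": force on a finger pad.
Only numpy, scipy, OpenCV 4.12 (cv2) and the standard library are available. Lean on these libraries where they do the work, as an engineer would, in place of code of your own. Each camera call takes 0.05 s, during which the arm holds its last target. There are 200 camera calls.

## Task

The experiment board lies in the bay of the trainer console, its far end pushed up by the contact springs underneath. With the fingertips press the board down hard and, keeping it pressed, slide it along the bay so that its far end passes under the hold-down leaf spring, until it is fully home against the end of the bay; then let go and move clear, leaving the board lying flat in the bay with the leaf spring resting on top of it. Do not lift the board or pick it up, and leave all the other things on the console and the bench where they are.

Things in the scene. Friction and masses are not known exactly. Their poses are not given: they have to be found in the camera images.
- console: The trainer console, fixed to the bench: red case 300 mm long (its x), 240 wide (y), 52 high. Origin: centre of its underside, on the bench. Its +x, roughly away from the robot, is the way the board slides home. Side and rear decks 52 mm above the bench carry fixed parts up to 25 mm high. A steel bridge bar crosses the bay's far end at x = 81 to 101 mm, 52 to 60 mm above the bench.
- bay_end (a point): Foot of the bay's end wall, on the bay floor and centre line: console x = 100 mm, y = 0, z = 40; axes as the console's. The bay is an open trough 104 mm wide (y -52 to 52) in the console's top, its floor 40 mm above the bench and 242 mm long, from a 5 mm high front lip at console x = -142 to this wall (12 mm high).
- leaf (a joint): Angle of the hold-down leaf spring, rad: 0 at rest, grows as it is lifted, about 0.08 with the board's plate under it. Steel strip 44 mm wide on the bay's centre line, fixed under the bridge at console x = 95 mm, running back and down to a rounded knuckle, then flaring up to its free tip at x = 58 mm (tip's underside 9 mm over the bay floor). It presses on the plate with about 7 N and drags on it.
- leaf_knuckle (a point): Underside of the leaf spring's knuckle, its lowest line; at rest console x = 69 mm, y = 0, z = 43: 3 mm over the bay floor, 2 mm lower than the top of the plate when that lies flat. It moves with the leaf.
- lifter (a joint): Angle of the contact springs in the bay floor, rad: 0 pressed flush with the floor, 0.33 fully up. Two copper strips hidden under the board, at y = 30 and -30 mm, tips at console x = 42 mm and about 9 mm over the floor when up. Together they push up with 5 N when up, 7.5 N when flush.
- board: Experiment board, loose, 0.47 to 0.63 kg. Origin: centre of its plate's underside; x along the slide, z up. Steel plate 160 mm (x) x 100 (y) x 5. White breadboard at x = -77 to -22 (14 high, parts to 25); black terminal strip at x = 17 to 31 (84 wide, 17 high); bare far end x = 31 to 80 goes under the leaf. Starts 46 to 53 mm short of home, far end 10 mm up. Home: origin 80 mm before bay_end.
- press_spot (a point): On the board: top of the bare plate between breadboard and terminal strip, board x = 5, y = 0, z = 5 mm; axes as the board's. Bare from x = -22 to 17: fingertips fit here and can push on the terminal strip, 12 mm ahead. About 9 N or more down here lays the plate flat on the bay floor (spot then 45 mm above the bench). Unpressed, the board's far edge runs against leaf tip or bridge.
- heatsink: Small finned aluminium heat sink, 46 x 36 x 21 mm, loose on the console's left deck (y about +86 mm). Origin: centre of its underside. Leave alone.
- tee: Steel coaxial T-adapter, 36 x 25 x 14 mm, loose on the console's right deck (y about -86 mm). Origin: its underside, below the crossing. Leave alone.
- meter: Hand-held multimeter lying on the bench, 180 x 86 x 46 mm. Origin: centre of its underside. Leave alone.
- reel: Reel standing on its flange, 60 mm across, 50 high. Origin: centre of its underside. Leave alone.
- transformer: Small mains transformer, 72 x 46 x 42 mm. Origin: centre of its underside. Leave alone.
- trimbox: Small blue trimmer box with a black knob, 48 x 48 x 40 mm. Origin: centre of its underside. Leave alone.
- driver: Screwdriver lying on the bench, 170 mm long along its x, origin near its middle on its underside. Leave alone.
- parts_tray: Open grey tray with dividers, 160 x 110 x 32 mm. Origin: centre of its underside. Leave alone.

How it is judged:
By the outcome, as a careful person would: the job done as asked, in the order asked, and still so for the second after the job is handed in, with the robot touching nothing.
It also fails if it takes over 38 s, if anything falls off the work surface, if the arm or the gripper's body presses on something with over 40 N, if the wrist force passes 120 N, or if a joint passes its speed limit or range.

## Working session

There is one attempt and no reset: what is moved stays moved. The work goes in short steps, Python scripts to look and compute and a tool call to move; the robot and the scene stay as the last step left them, time stands still between calls to the robot, and variables do not carry over. Pictures are saved under pics/ and viewed, at most 10 in all, crops included, and the job is handed in when it is done.

Besides the shell and the picture viewer there is one more tool, called by a JSON object that holds its "method" and its "body", one argument or row to a line. jog_arm: Moves the arm, as the interface text tells. Its arguments: {"type":"object","properties":{"hand":{"type":"array"},"travel":{"type":"array"},"yaw":{"type":"array"},"grip_force":{"type":"number"}},"required":["hand","travel","yaw"]}

```bash
mkdir -p pics
python3 - <<'E'
from rig import env
import cv2
for n in ("top","side"):
    cv2.imwrite(f"pics/{n}0.png",env.get_image(n)[:,:,::-1]); print(n,env.calibration(n))
print(env.calibration("wrist"),env.finger_overhang); o=env.observe(); print(o)
E
```

```text
top {'fx': 450.1564225352626, 'fy': 450.1564225352626, 'cx': 322.412015997943, 'cy': 233.39791927509467, 'k1': -0.04965546751064318, 'position': array([0.4415366 , 0.05656052, 1.00546103]), 'rotation': array([[ 0.0271424 , -0.99561243,  0.08954982],
       [-0.99962325, -0.02739865, -0.00163335],
       [ 0.00407973, -0.08947175, -0.99598101]])}
side {'fx': 531.6594139454373, 'fy': 531.6594139454373, 'cx': 316.452257074023, 'cy': 228.36770486220456, 'k1': -0.06991847970890888, 'position': array([0.43115243, 1.29062241, 0.83498876]), 'rotation': array([[-0.99726912, -0.05070355,  0.05369776],
       [-0.07211536,  0.51175533, -0.85609921],
       [ 0.01592715, -0.85763374, -0.5140143 ]])}
{'fx': 405.1126189844748, 'fy': 405.1126189844748, 'cx': 321.6007196309662, 'cy': 238.1087539385883, 'k1': -0.0746568097316721, 'hand_eye': array([[ 1.26514352e-04, -9.50431514e-01, -3.10933951e-01,
         7.95631174e-02],
       [ 9.99999167e-01,  5.19669557e-04, -1.18158881e-03,
        -2.90452626e-04],
       [ 1.28460215e-03, -3.10933543e-01,  9.50430788e-01,
        -1.24542154e-01],
       [
[... 195 characters left out ...]
1828e+01, -1.23352391e+01]), 'qvel': array([ 0.08825378, -0.09531327,  0.04082593,  0.00780853, -0.034808  ,
       -0.00698546]), 'joint_efforts': array([ 1.15954375e-03, -4.49228418e+01, -2.31660229e+01, -2.39088522e-04,
        3.60702128e-03,  4.57197800e-07]), 'position': array([ 0.12098942, -0.53628866,  0.2477896 ]), 'tool_rot': array([[ 9.75506156e-01,  2.19972134e-01,  3.53062182e-06],
       [ 2.19971954e-01, -9.75505380e-01,  1.26239535e-03],
       [ 2.81135939e-04, -1.23069780e-03, -9.99999203e-01]]), 'ft_force': array([-0.49362603,  0.37404221, -0.10894229]), 'wrist_torque': array([-0.03091582, -0.0265389 , -0.02511239]), 'gripper_force': 0.0, 'grip_width': 0.08549862612113623}
```

View pics/top0.png

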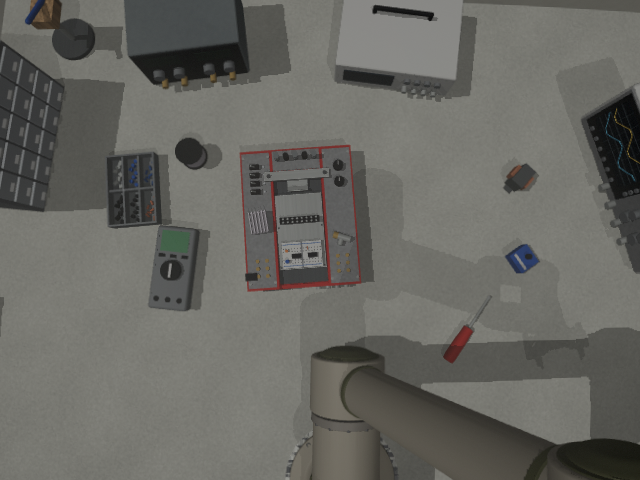

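View pics/side0.png

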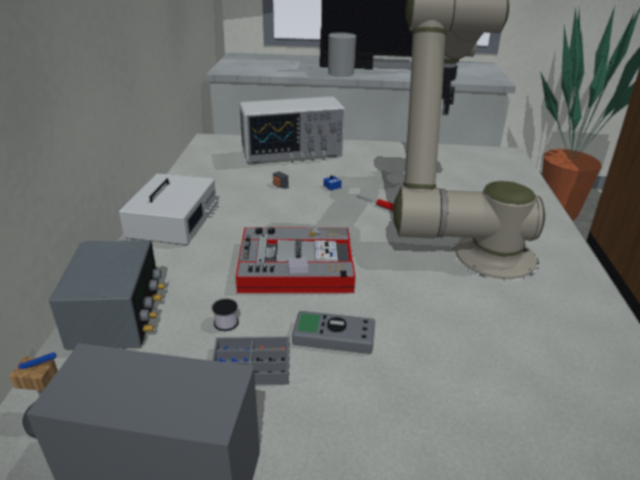

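The top view shows the console with top corners at about (240,153), (350,146), (360,284) and (248,291). The terminal strip is at about (300,219), the bridge at (297,174). The side view confirms the layout and shows the arm well clear.

```bash
cat > h.py <<'E'
import numpy as np, cv2
from rig import env
def K(c): return np.array([[c['fx'],0,c['cx']],[0,c['fy'],c['cy']],[0,0,1]]), np.array([c['k1'],0,0,0,0])
def cam(n,o=None):
    c=env.calibration(n)
    if n!='wrist': return c,c['rotation'],c['position']
    T=c['hand_eye']; R=o['tool_rot']
    return c,R@T[:3,:3],R@T[:3,3]+o['position']
def w(n,px,z,o=None):
    c,R,p=cam(n,o); k,d=K(c)
    u=cv2.undistortPoints(np.array(px,float).reshape(-1,1,2),k,d).reshape(-1,2)
    r=np.c_[u,np.ones(len(u))]@R.T
    return p+r*((np.broadcast_to(z,len(u))-p[2])/r[:,2])[:,None]
def proj(n,X,o=None):
    c,R,p=cam(n,o); k,d=K(c)
    return cv2.projectPoints((np.array(X,float)-p)@R,np.zeros(3),np.zeros(3),k,d)[0].reshape(-1,2)
E
python3 - <<'E'
from h import *
P=w('top',[(240,153),(350,146),(360,284),(248,291)],.052); print(P.round(4)); print(P.mean(0))
d=P[0]+P[1]-P[2]-P[3]; print(np.degrees(np.arctan2(d[1],d[0])))
print(w('top',[(300,219)],.062), w('top',[(302,254)],.06),w('top',[(297,174)],.06))
im=env.get_image('top')[130:310,220:380,::-1]
cv2.imwrite('pics/crop.png',cv2.resize(im,None,fx=3.3,fy=3.3,interpolation=2))
E
```

```text
[[ 6.972e-01  2.383e-01  5.200e-02]
 [ 7.192e-01  3.000e-04  5.200e-02]
 [ 4.224e-01 -2.710e-02  5.200e-02]
 [ 4.012e-01  2.083e-01  5.200e-02]]
[0.5600029  0.10494496 0.052     ]
5.529919205041103
[[0.55555837 0.1031201  0.062     ]] [[0.48193855 0.09668389 0.06      ]] [[0.65237592 0.11272164 0.06      ]]
```

View pics/crop.png

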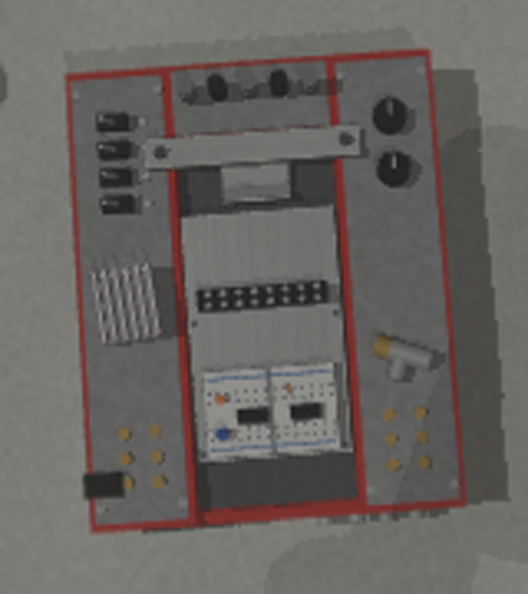

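The crop shows the board centred in the bay, the leaf just ahead of its far end, the heatsink on the left deck and the T-adapter on the right. The gap between breadboard and strip is bare. I'm moving to a hover above it with the fingers closed.

{"method": "jog_arm", "body": {
  "hand": [0,0,0,0,0],
  "travel": [
    [0.03,0.049,-0.004],
    [0.03,0.049,-0.004],
    [0.03,0.049,-0.004],
    [0.03,0.049,-0.004],
    [0.03,0.049,-0.004]
  ],
  "yaw": [-0.025,-0.025,-0.025,-0.025,-0.025],
  "grip_force": 40
}}

```text
time_s: 0.78
position: [0.2716, -0.2898, 0.2282]
tool_rot: [[0.995, 0.095, 0.0], [0.095, -0.995, 0.0], [0.0, -0.0, -1.0]]
ft_force: [0.7, -0.6, 0.2]
grip_width: 0.0001
gripper_force: 0.0
```

{"method": "jog_arm", "body": {
  "hand": [0,0,0,0,0],
  "travel": [
    [0.03,0.049,-0.004],
    [0.03,0.049,-0.004],
    [0.03,0.049,-0.004],
    [0.03,0.049,-0.004],
    [0.03,0.049,-0.004]
  ],
  "yaw": [0,0,0,0,0]
}}

```text
time_s: 1.4
position: [0.4217, -0.0447, 0.2083]
tool_rot: [[0.995, 0.097, 0.0], [0.097, -0.995, -0.0], [0.0, 0.0, -1.0]]
ft_force: [0.4, -1.0, 0.8]
grip_width: -0.0001
gripper_force: 0.0
```

{"method": "jog_arm", "body": {
  "hand": [0,0,0,0,0],
  "travel": [
    [0.03,0.049,-0.004],
    [0.03,0.049,-0.004],
    [0.03,0.049,-0.004],
    [0,0,0],
    [0,0,0]
  ],
  "yaw": [0,0,0,0,0]
}}

```text
time_s: 2.02
position: [0.5106, 0.1003, 0.196]
tool_rot: [[0.995, 0.097, -0.001], [0.097, -0.995, -0.0], [-0.001, 0.0, -1.0]]
ft_force: [0.2, -0.2, -0.4]
grip_width: 0.0001
gripper_force: 0.0
```

Run:
```python
from h import *
o=env.observe(); im=env.get_image('wrist')
cv2.imwrite('pics/w1.png',im[:,:,::-1])
print(o['time_s'],o['position'],np.degrees(np.arctan2(o['tool_rot'][1,0],o['tool_rot'][0,0])),o['ft_force'],o['grip_width'])
a=np.radians(5.5);c=np.array([.56,.105]);R=np.array([[np.cos(a),-np.sin(a)],[np.sin(a),np.cos(a)]])
for n,p,z in (('press',(-25,0),.048),('lipL',(-142,52),.052),('lipR',(-142,-52),.052),('wallL',(100,52),.052),('wallR',(100,-52),.052)):
    print(n,proj('wrist',[[*(c+R@np.array(p)/1000),z]],o).round(0))
np.save('o1.npy',o,allow_pickle=True)
```

```text
2.025 [0.51059223 0.10028914 0.19601935] 5.567791062774794 [ 0.15937353 -0.19891263 -0.3830589 ] 0.00011573411402417037
press [[323. 190.]]
lipL [[255. 342.]]
lipR [[390. 342.]]
wallL [[236. -14.]]
wallR [[410. -14.]]
```

View pics/w1.png

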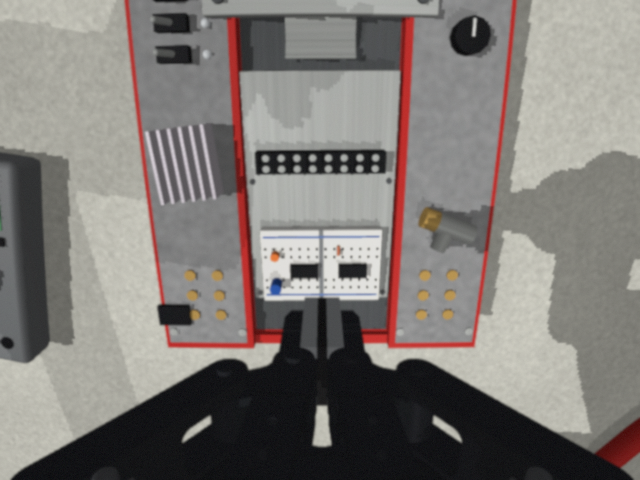

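The wrist view shows the bare gap between the breadboard's far edge (row 229) and the strip's near edge (row 175). The board's far edge is at row 70, the bridge's near edge at row 15, and the front lip's top near (256–388, 338).

Run:
```python
from h import *
o=np.load('o1.npy',allow_pickle=True).item()
a=np.radians(5.5);R=np.array([[np.cos(a),-np.sin(a)],[np.sin(a),np.cos(a)]])
for n,px,z in (('strip near top',(321,175),.066),('bb far top',(321,229),.062),('far edge',(321,70),.055),('bridge near',(335,15),.06),('lip out',(322,345),.045),
  ('bay L hi',(232,20),.052),('bay R hi',(411,20),.052),('bay L lo',(253,330),.052),('bay R lo',(389,330),.052),('strip L',(256,162),.066),('strip R',(386,162),.066)):
    X=w('wrist',[px],z,o)[0]; print(n,X.round(4),'console',(R.T@(X[:2]-[.56,.105])).round(4))
```

```text
strip near top [0.5482 0.1049 0.066 ] console [-0.0117  0.001 ]
bb far top [0.5116 0.1014 0.062 ] console [-0.0485  0.001 ]
far edge [0.6112 0.111  0.055 ] console [0.0515 0.0011]
bridge near [0.6421 0.1058 0.06  ] console [ 0.0818 -0.0071]
lip out [0.4115 0.0909 0.045 ] console [-0.1491  0.0002]
bay L hi [0.6354 0.1677 0.052 ] console [0.081  0.0551]
bay R hi [0.6459 0.0596 0.052 ] console [ 0.0811 -0.0534]
bay L lo [0.4239 0.1447 0.052 ] console [-0.1316  0.0526]
bay R lo [0.434 0.042 0.052] console [-0.1314 -0.0506]
strip L [0.5525 0.1462 0.066 ] console [-0.0035  0.0417]
strip R [0.5604 0.0652 0.066 ] console [-0.0034 -0.0396]
```

{"method": "jog_arm", "body": {
  "hand": [0,0,0,0,0],
  "travel": [
    [0.022,0.003,0],
    [0,0,-0.04],
    [0,0,-0.04],
    [0,0,-0.036],
    [0,0,0]
  ],
  "yaw": [0,0,0,0,0]
}}

```text
time_s: 2.7
position: [0.5316, 0.1023, 0.0789]
tool_rot: [[0.995, 0.095, -0.005], [0.095, -0.995, 0.0], [-0.005, -0.0, -1.0]]
ft_force: [-0.3, -0.5, 0.6]
grip_width: 0.0004
gripper_force: 0.0
```

Run:
```python
from h import *
o=env.observe(); im=env.get_image('wrist')
cv2.imwrite('pics/w2.png',im[:,:,::-1])
print(o['time_s'],o['position'],o['ft_force'])
np.save('o2.npy',o,allow_pickle=True)
```

```text
2.7 [0.53164298 0.10230956 0.0789239 ] [-0.31471364 -0.45375293  0.61027806]
```

View pics/w2.png

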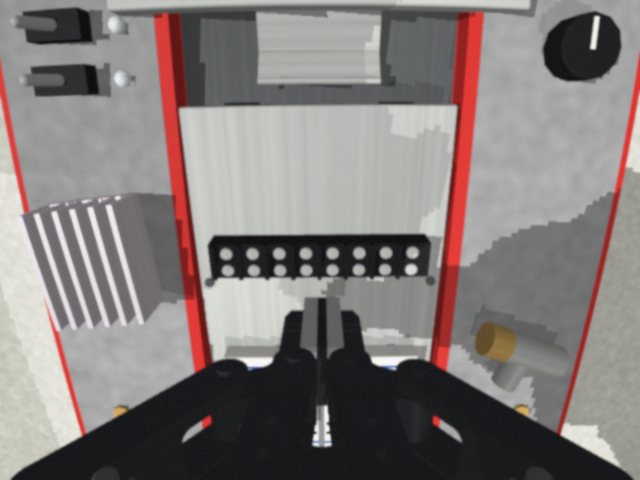

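The fingertips (row ~300) stand in the bare gap just behind the strip (rows 236–278) and on its centre line. Next I'll press down gradually.

{"method": "jog_arm", "body": {
  "hand": [0,0,0,0,0],
  "travel": [
    [0,0,-0.008],
    [0,0,-0.003],
    [0,0,-0.003],
    [0,0,-0.002],
    [0,0,0]
  ],
  "yaw": [0,0,0,0,0]
}}

```text
time_s: 3.38
position: [0.534, 0.1035, 0.0654]
tool_rot: [[0.995, 0.097, 0.003], [0.097, -0.995, -0.0], [0.003, 0.0, -1.0]]
ft_force: [1.1, -0.1, 5.3]
grip_width: 0.0001
gripper_force: 2.7
```

{"method": "jog_arm", "body": {
  "hand": [0,0,0,0,0],
  "travel": [
    [0,0,-0.002],
    [0,0,-0.002],
    [0,0,-0.001],
    [0,0,0],
    [0,0,0]
  ],
  "yaw": [0,0,0,0,0]
}}

```text
time_s: 4.0
position: [0.5347, 0.1036, 0.062]
tool_rot: [[0.995, 0.097, 0.006], [0.097, -0.995, -0.0], [0.006, 0.001, -1.0]]
ft_force: [-1.8, 0.2, 20.7]
grip_width: -0.0001
gripper_force: 9.8
```

{"method": "jog_arm", "body": {
  "hand": [0,0,0,0,0],
  "travel": [
    [0,0,-0.001],
    [0.004,0.0004,0],
    [0.004,0.0004,0],
    [0.004,0.0004,0],
    [0.004,0.0004,0]
  ],
  "yaw": [0,0,0,0,0]
}}

```text
time_s: 4.62
position: [0.5491, 0.1052, 0.0619]
tool_rot: [[0.995, 0.097, 0.002], [0.097, -0.995, -0.001], [0.002, 0.001, -1.0]]
ft_force: [-15.4, -1.6, 36.0]
grip_width: 0.0002
gripper_force: 17.6
```

Run:
```python
from h import *
o=env.observe(); im=env.get_image('wrist')
cv2.imwrite('pics/w3.png',im[:,:,::-1])
print(o['time_s'],o['position'],o['ft_force'])
np.save('o3.npy',o,allow_pickle=True)
```

```text
4.625 [0.54906408 0.10515458 0.06190639] [-15.44070126  -1.56558069  35.97549314]
```

View pics/w3.png

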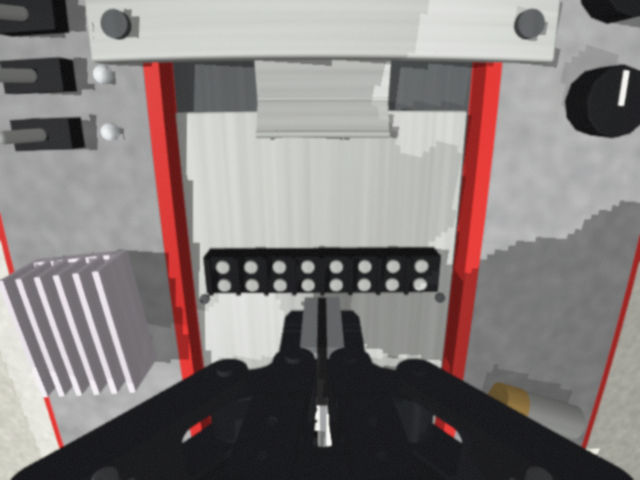

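The board is flat, with its far edge (row 111) under the leaf tip (row 137) and the fingers against the strip. I'll keep sliding.

{"method": "jog_arm", "body": {
  "hand": [0,0,0,0,0],
  "travel": [
    [0.004,0.0004,0],
    [0.004,0.0004,0],
    [0.004,0.0004,0],
    [0.004,0.0004,0],
    [0.004,0.0004,0]
  ],
  "yaw": [0,0,0,0,0]
}}

```text
time_s: 5.3
position: [0.5675, 0.1072, 0.0619]
tool_rot: [[0.995, 0.097, -0.002], [0.097, -0.995, -0.001], [-0.002, 0.001, -1.0]]
ft_force: [-18.9, -1.7, 36.7]
grip_width: -0.0001
gripper_force: 23.2
```

Run:
```python
from h import *
o=np.load('o3.npy',allow_pickle=True).item()
a=np.radians(5.5);R=np.array([[np.cos(a),-np.sin(a)],[np.sin(a),np.cos(a)]])
for n,px,z in (('edge L',(200,111),.045),('edge R',(450,111),.045),('strip near L',(204,292),.062),('strip near R',(440,292),.062),('bridge',(325,62),.052),('leaf tip',(325,137),.05)):
    X=w('wrist',[px],z,o)[0]; print(n,(R.T@(X[:2]-[.56,.105])).round(4))
print(R.T@(o['position'][:2]-[.56,.105]))
```

```text
edge L [0.0675 0.0428]
edge R [ 0.0677 -0.0417]
strip near L [0.0085 0.0417]
strip near R [ 0.0087 -0.0387]
bridge [0.0821 0.0007]
leaf tip [0.059  0.0006]
[-0.01087076  0.00120203]
```

{"method": "jog_arm", "body": {
  "hand": [0,0,0,0,0],
  "travel": [
    [0.004,0.0004,0],
    [0.004,0.0004,0],
    [0.003,0.0003,0],
    [0.002,0.0002,0],
    [0,0,0]
  ],
  "yaw": [0,0,0,0,0]
}}

```text
time_s: 5.92
position: [0.5814, 0.1085, 0.0619]
tool_rot: [[0.995, 0.097, 0.001], [0.097, -0.995, -0.0], [0.001, 0.0, -1.0]]
ft_force: [-14.6, -0.9, 32.3]
grip_width: -0.0003
gripper_force: 21.1
```

{"method": "jog_arm", "body": {
  "hand": [0,0,0,0,0],
  "travel": [
    [0.001,0.0001,0],
    [0.001,0.0001,0],
    [0.001,0.0001,0],
    [0,0,0],
    [0,0,0]
  ],
  "yaw": [0,0,0,0,0]
}}

```text
time_s: 6.55
position: [0.5843, 0.1088, 0.0619]
tool_rot: [[0.995, 0.097, 0.001], [0.097, -0.995, -0.0], [0.001, 0.001, -1.0]]
ft_force: [-14.6, -1.1, 32.3]
grip_width: -0.0003
gripper_force: 21.1
```

Not at the wall yet, since the force is unchanged. I'll continue in 1 mm steps.

{"method": "jog_arm", "body": {
  "hand": [0,0,0,0,0],
  "travel": [
    [0.001,0.0001,0],
    [0.001,0.0001,0],
    [0,0,0],
    [0,0,0],
    [0,0,0]
  ],
  "yaw": [0,0,0,0,0]
}}

```text
time_s: 7.18
position: [0.5863, 0.109, 0.0619]
tool_rot: [[0.995, 0.097, 0.001], [0.097, -0.995, -0.0], [0.001, 0.001, -1.0]]
ft_force: [-14.2, -1.8, 32.6]
grip_width: -0.0003
gripper_force: 21.0
```

{"method": "jog_arm", "body": {
  "hand": [0,0,0,0,0],
  "travel": [
    [0.001,0.0001,0],
    [0.001,0.0001,0],
    [0,0,0],
    [0,0,0],
    [0,0,0]
  ],
  "yaw": [0,0,0,0,0]
}}

```text
time_s: 7.8
position: [0.5879, 0.1092, 0.0619]
tool_rot: [[0.995, 0.097, -0.0], [0.097, -0.995, -0.001], [-0.0, 0.001, -1.0]]
ft_force: [-16.2, -1.4, 32.8]
grip_width: -0.0002
gripper_force: 21.6
```

Run:
```python
from h import *
o=env.observe(); im=env.get_image('wrist')
cv2.imwrite('pics/w4.png',im[:,:,::-1])
print(o['time_s'],o['position'],o['ft_force'])
np.save('o4.npy',o,allow_pickle=True)
```

```text
7.8 [0.58794686 0.1091662  0.06192175] [-16.22244785  -1.44817152  32.84858156]
```

View pics/w4.png

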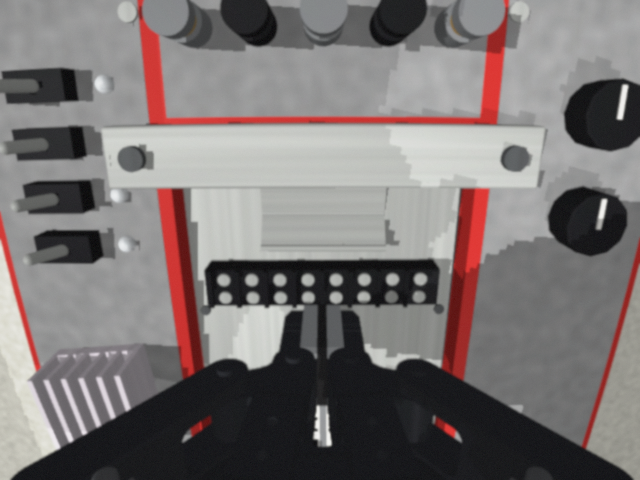

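The plate runs under the leaf and the bridge, with the strip's near edge at row 303. I'll compute how far is left.

Run:
```python
from h import *
a=np.radians(5.5);R=np.array([[np.cos(a),-np.sin(a)],[np.sin(a),np.cos(a)]])
for f,pts in (('o3',[((322,247),.062),((322,294),.062),((325,62),.052),((204,300),.045),((440,298),.045)]),('o4',[((322,260),.062),((322,305),.062),((325,188),.052),((206,310),.045),((438,309),.045)])):
    o=np.load(f+'.npy',allow_pickle=True).item()
    for p,z in pts: print(f,p,(R.T@(w('wrist',[p],z,o)[0][:2]-[.56,.105])).round(4))
    print(R.T@(o['position'][:2]-[.56,.105]))
```

```text
o3 (322, 247) [0.0249 0.0015]
o3 (322, 294) [0.008  0.0015]
o3 (325, 62) [0.0821 0.0007]
o3 (204, 300) [-0.0031  0.0475]
o3 (440, 298) [-0.0021 -0.0445]
[-0.01087076  0.00120203]
o4 (322, 260) [0.0594 0.0018]
o4 (322, 305) [0.0429 0.0018]
o4 (325, 188) [0.0815 0.0008]
o4 (206, 310) [0.0316 0.0474]
o4 (438, 309) [ 0.0322 -0.0439]
[0.02821751 0.00146844]
```

The board seems near or at the wall, with the fingers slipping towards the strip. I'll push until the force climbs clearly.

{"method": "jog_arm", "body": {
  "hand": [0,0,0,0,0],
  "travel": [
    [0.001,0.0001,0],
    [0.001,0.0001,0],
    [0,0,0],
    [0,0,0],
    [0,0,0]
  ],
  "yaw": [0,0,0,0,0]
}}

```text
time_s: 8.48
position: [0.5881, 0.1092, 0.0619]
tool_rot: [[0.995, 0.098, -0.005], [0.098, -0.995, -0.001], [-0.005, 0.001, -1.0]]
ft_force: [-24.7, -3.4, 38.5]
grip_width: -0.0001
gripper_force: 24.9
```

The fingers stopped with the force rising, so the board is home against the wall. I'll ease off the forward push slightly, lift, then check.

{"method": "jog_arm", "body": {
  "hand": [0,0,0,0,0],
  "travel": [
    [-0.001,-0.0001,0.001],
    [0,0,0.002],
    [0,0,0.002],
    [-0.002,0,0.003],
    [-0.002,0,0.004]
  ],
  "yaw": [0,0,0,0,0]
}}

```text
time_s: 9.1
position: [0.5863, 0.1092, 0.0708]
tool_rot: [[0.995, 0.097, 0.001], [0.097, -0.995, 0.0], [0.001, 0.0, -1.0]]
ft_force: [0.1, -0.8, -0.3]
grip_width: 0.0
gripper_force: 0.0
```

{"method": "jog_arm", "body": {
  "hand": [0,0,0,0,0],
  "travel": [
    [0,0,0.02],
    [0,0,0.03],
    [-0.02,0,0.04],
    [-0.03,0,0.04],
    [0,0,0]
  ],
  "yaw": [0,0,0,0,0]
}}

```text
time_s: 9.72
position: [0.5359, 0.1094, 0.2039]
tool_rot: [[0.995, 0.097, 0.007], [0.097, -0.995, -0.0], [0.007, 0.001, -1.0]]
ft_force: [0.2, -0.1, -0.2]
grip_width: -0.0001
gripper_force: 0.0
```

Run:
```python
from h import *
o=env.observe(); im=env.get_image('wrist')
cv2.imwrite('pics/w5.png',im[:,:,::-1])
print(o['time_s'],o['position'],o['ft_force'])
np.save('o5.npy',o,allow_pickle=True)
```

```text
9.725 [0.53594561 0.10943334 0.20392213] [ 0.17078353 -0.13666064 -0.16695051]
```

View pics/w5.png

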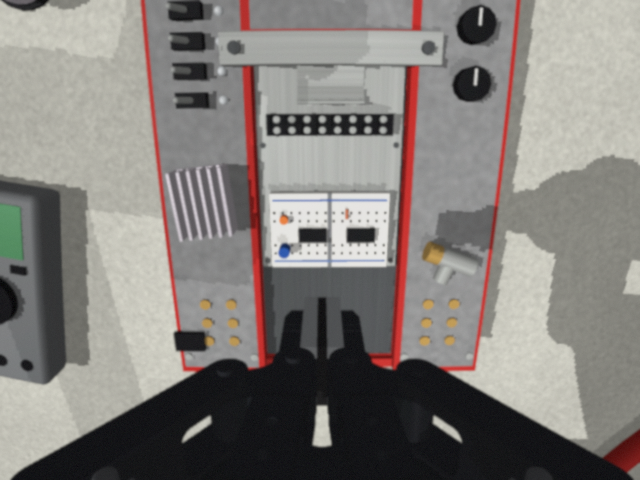

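After release the board lies flat with the leaf (cols 297–367, rows 66–103) on top. The strip is at rows 114–136, the plate's rear edge at row 267. I'll verify the positions.

Run:
```python
from h import *
a=np.radians(5.5);R=np.array([[np.cos(a),-np.sin(a)],[np.sin(a),np.cos(a)]])
o=np.load('o5.npy',allow_pickle=True).item()
for n,p,z in (('strip near .037',(330,136),.062),('strip far .051',(330,114),.062),('bridge near .081',(330,66),.060),('plate rear -.060',(330,267),.047),('lip -.142',(330,357),.045),('bb far -.002',(330,192),.059)):
  print(n,(R.T@(w('wrist',[p],z,o)[0][:2]-[.56,.105])).round(4))
```

```text
strip near .037 [0.0387 0.0019]
strip far .051 [0.0524 0.002 ]
bridge near .081 [0.0814 0.0021]
plate rear -.060 [-0.0577  0.0009]
lip -.142 [-0.1378  0.0002]
bb far -.002 [0.0015 0.0016]
```

```bash
python3 -c "
from rig import env
print(env.close_job())"
```

```text
the job is handed in; nothing more can be done
None
```

The board was pressed flat and slid under the leaf spring until it stopped against the end wall. After release it lay flat with the leaf on top (within about 2 mm of home in the last picture), the arm was clear, and the job was handed in.

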